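Run the touch-up paint mixer on its dead-man paddle

TASK

Take the green-capped touch-up bottle out of the well tray, stand it upright and fully down in the round socket of the bench mixer and let go of it; leave the other bottles in their wells. Then press the orange dead-man paddle from above with the fingertips down to its middle position, where it lies level at the green zone of the scale, and finish while still holding it there. Do not press the paddle while the socket is empty, and never push it through into the red zone near its bottom stop.

Things in the scene. Friction and masses are not known exactly. Their poses are not given: they have to be found in the camera images.
- bottle_green_mid (a point): Centre (half-way up) of the bottle to be mixed: an upright round bottle 24 mm in diameter and 86 mm tall, about 45 g, brown glass with a paper label below, a green cap above; the cap reaches from 5 to 43 mm above this point and is the best place to grip (from above). It stands 12 mm deep in one of the tray's wells; z is the bottle's axis.
- bottle_blue_mid (a point): Centre of a bystander bottle of the same size with a blue cap, standing in another well of the tray; leave it there.
- bottle_white_mid (a point): Centre of a bystander bottle of the same size with a white cap, standing in another well of the tray; leave it there.
- bottle_red_mid (a point): Centre of a bystander bottle of the same size with a red cap, standing in another well of the tray; leave it there.
- bottle_yellow_mid (a point): Centre of a bystander bottle of the same size with a yellow cap, standing in another well of the tray; leave it there.
- tray: Grey tray, 170 mm (x) by 245 mm (y), 18 mm high, fixed to the bench; origin at the centre of its underside. Six wells 28 mm wide and 12 mm deep in 2 rows along y (x = -37.5 and +37.5 mm) by 3 (y = -75, 0, 75 mm), so 75 mm from bottle to bottle; one well is empty, and which bottle is in which well changes.
- mixer: Fixed bench mixer, origin on the bench under the paddle's hinge. Grey base plate from x = -110 to 140 mm, 130 mm wide, 28 mm high; dark steel socket block centred at x = 85 mm (80 x 100 mm, top at z = 60 mm); hinge cheeks 90 mm high at x = 0; the orange paddle points to -x. At y = 56 mm beside it a thin scale plate, x = -108 to -48 mm, 113 mm high (green zone half-way, red zone low).
- socket_seat (a point): Where the green bottle's centre is when it is fully seated. The socket is a round hole of 28 mm (2 mm of play all round) with a small chamfer, upright, 20 mm deep; its floor lies 43 mm below this point and its mouth 23 mm below it. Axes as the mixer's.
- pivot (a point): Middle of the paddle's hinge axis, 78 mm above the bench; fixed in the mixer, axes as the mixer's, the hinge along y.
- paddle_pad (a point): Middle of the upper face of the orange paddle pad (55 mm long, 60 mm wide), where to press; it moves with the paddle, 100 mm from the pivot along the lever and 8 mm above the lever's centre line. With the paddle level it is at x = -100 mm, z = +8 mm from the pivot in the mixer's axes; at rest it is about 25 mm higher.
- paddle (a joint): Angle of the paddle in rad: 0 at rest (sloping up 0.25 rad to its free end), 0.25 level, which is the middle position wanted, 0.5 at its bottom stop. 0.17 to 0.33 is the green zone; above 0.43 is the red zone. It springs back when let go: about 3 N on the pad starts it moving, 9 N holds it level, 15 N would bottom it.
There are look-alikes about, which are no part of the job. What is shaped like the part that bears bottle_blue_mid but purple is not meant.

How it is judged:
By the outcome, as a careful person would: the job done as asked, in the order asked, and still so for the second after the job is handed in, while the arm keeps its last pose, push and grip.
It also fails if it takes over 64 s, if anything falls off the work surface, if the arm or the gripper's body presses on something with over 40 N, if the wrist force passes 120 N, or if a joint passes its speed limit or range.

ROBOT

A 7-joint arm with a two-finger parallel gripper is mounted at the origin on the work surface. World frame = base frame: x ahead of the robot, y to its left, z up, the work surface at z = 0. Lengths are in mm, angles in rad, forces in N, time in s.
With the tool pointing down it reaches from about 425 to 800 mm from the base axis. Payload 8.3 kg.
Tool frame: the origin (TCP) lies at the very end of the fingers, on their centre line; the grasp point (between the pads) lies 19 mm behind it; z points along the fingers, x is the direction in which the jaws open and shut, and the axes are right-handed (so a half turn about z gives the same grasp; the last joint's range is limited). The gripper opens to 85 mm and grips with 20 to 120 N. Pads are 22 mm wide; open, the fingers measure 114 mm over their backs; the gripper's body (76 mm by 85 mm) begins 54 mm behind the grasp point. The pads swing forward as they close: fully open they stand 13 mm farther back than shut.
Start: joints at [-0.063, 0.383, 0.016, 1.37, -0.006, 1.388, -0.046], TCP at [624.981, 0.048, 203.279] pointing down, gripper open.
Joint ranges: [-2.95, 2.95], [-0.25, 2.06], [-1.52, 1.56], [0.18, 2.33], [-1.44, 4.58], [0.02, 2.06], [-3.01, 3.01]. Speed limits (rad/s): [2.39, 2.39, 3.01, 3.01, 3.14, 3.14, 3.14].

INTERFACE

Orientations are given as [roll, pitch, yaw] about the fixed x, y, z axes, in that order (R = Rz(yaw) Ry(pitch) Rx(roll)).
In Python, from bench import r, vision, models gives the robot as it stands.
- The arm moves only by the tool play_rows, never from a script. Its argument "increments" is a list of rows, each a list of 7 numbers: the shift along the tool's x, y, z in mm, then the turn, a rotation vector about the tool's x, y, z in rad, then the closure, from 0 (fully open) to 1 (shut). In form: [[x, y, z, ax, ay, az, gripper], ...]. A call has 1 to 5 rows; each row shifts and turns the pose as measured when the row begins, along the tool's axes as they then stand; what a row does not reach is not made up. A row lasts 1/12 s, in which the tool goes at most 41.7 mm and 7.16 degrees, less where a joint would pass 70% of its speed; a pose out of reach is approached as far as the arm can. A call with a gripper value outside its range is refused whole. The fingers move at their own pace and stop on an object; "squeeze" is the grip in N (left out, the last holds). Time passes only in rows, so rows that do not move let the fingers close. It gives the time, the measured TCP pose, the force and the opening at its end, in the units of the state.
- r.get_obs(): the state, without advancing time (a new reading comes with each control period).
- vision.read_camera(name): name is "scene" or "side" or "wrist"; returns a dict with "pixels" (400x640x3 uint8, red, green, blue), "fov_y" (degrees; the focal length in pixels is half the picture's height over the tangent of half this angle, whatever the lens; pixels are square), "cx", "cy" (the principal point, pixels), "k1" (the pictures are not rectified: a ray, as slopes to the right and down, at radius r is drawn at 1 + k1 r^2 times it, then the intrinsics apply), "cam_to_world" (4x4, takes a point from camera to world coordinates); the wrist camera has in their place "T_tool_cam" (4x4, takes a point from camera to tool coordinates, whose origin is the TCP and whose axes are the tool frame's). Camera axes: x right, y up, looking along -z (the intrinsics and any distortion apply to the point x, -y, -z); pixel columns grow to the right and rows downward; lengths in mm; the calibration is good to about 2 mm. A picture is of the moment at which its call begins: read the wrist's pose just before it. There is no depth.
- r.sign_off(): hands the job in, once; it reports no verdict.
Trained networks look in the newest picture that a camera, given by its name, has taken for a name from the list of things; names that differ only in an ending like _2 or _b are one class to them, and where a whole thing is asked for, a point or a joint stands for the part that bears it (a point fixed in the world has none). Each returns a list of dicts, best first, with "conf" (0 to 1); they miss things now and then, are a little off and sometimes report something else, mostly with a low value. They report only what shows in the picture. A call takes as long as a camera call. They do not tell look-alikes from the thing itself.
- models.cut_out(camera, name): "pixels" (400x640 bool, what is visible of it).
- models.pinpoint(camera, name): "location" ([x, y, z] in mm, in world coordinates, good to about 4 mm: a listed point, or the origin of a listed thing).
The state is a dict: "time": time; "joint_pos": joint angles; "joint_vel": joint speeds; "tau": joint torques, N m; "tool_pos": TCP position; "tool_rot": TCP orientation; "force": force on the tool from outside, world axes, zero at the start; "torque": the same for the moment, N m; "gripper_width": opening from 0.0 (shut) to 1.0 (fully open).
Only numpy, scipy, OpenCV 4.12 (cv2) and the standard library are available. Lean on these libraries where they do the work, as an engineer would, in place of code of your own. Each camera call takes 0.05 s, during which the arm holds its last target.

## Working session

There is one attempt and no reset: what is moved stays moved. The work goes in short steps, Python scripts to look and compute and a tool call to move; the robot and the scene stay as the last step left them, time stands still between calls to the robot, and variables do not carry over. Pictures are saved under pics/ and viewed, and the job is handed in when it is done.

Besides the shell and the picture viewer there is one more tool, called after ">>>" as name([rows], argument=value, ...), one row to a line, values as JSON. play_rows: Moves the arm, as the interface text tells. Its arguments: {"type":"object","properties":{"increments":{"type":"array"},"squeeze":{"type":"number"}},"required":["increments"]}

```bash
mkdir -p pics; ls
cat > h.py <<'E'
import numpy as np, cv2
from bench import r, vision, models
def pic(cam,fn,s=1.25):
    d=vision.read_camera(cam); im=d["pixels"][:,:,::-1]
    cv2.imwrite("pics/"+fn,cv2.resize(im,None,fx=s,fy=s)); return d
E
python3 - <<'E'
from h import *
o=r.get_obs();print({k:np.round(v,3).tolist() for k,v in o.items()})
for c in ["scene","side"]:
    d=pic(c,c+"0.png"); print(c,d["fov_y"],d["cx"],d["cy"],d["k1"],np.round(d["cam_to_world"],3).tolist())
    for n in ["bottle_green_mid","bottle_blue_mid","bottle_white_mid","bottle_red_mid","bottle_yellow_mid","tray","mixer","socket_seat","pivot","paddle_pad"]:
        print(n,[(np.round(x["location"],1).tolist(),round(x["conf"],2)) for x in models.pinpoint(c,n)][:4])
E
```

```text
pics
{'time': 0.0, 'joint_pos': [-0.063, 0.384, 0.016, 1.371, -0.006, 1.388, -0.046], 'joint_vel': [0.001, 0.001, -0.003, -0.002, -0.002, -0.001, -0.001], 'tau': [-0.0, -62.759, 0.844, -37.183, 0.017, 0.014, -0.0], 'tool_pos': [624.417, 0.02, 202.236], 'tool_rot': [3.142, 0.002, 0.0], 'force': [-0.379, 0.33, -0.767], 'torque': [0.012, 0.056, 0.069], 'gripper_width': 1.0}
scene 49.86106459800493 323.1679557756545 192.32039949458616 -0.07995804423978631 [[0.747, -0.502, 0.436, 923.726], [0.665, 0.573, -0.479, -384.783], [-0.009, 0.648, 0.762, 700.221], [0.0, 0.0, 0.0, 1.0]]
bottle_green_mid [([499.1, 175.8, 48.2], 0.8)]
bottle_blue_mid [([705.6, 158.3, 40.3], 0.91), ([584.3, 108.1, 51.0], 0.77)]
bottle_white_mid [([579.8, 183.7, 50.4], 0.48)]
bottle_red_mid [([503.2, 248.7, 49.7], 0.42)]
bottle_yellow_mid [([506.6, 103.0, 54.2], 0.92)]
tray [([541.2, 178.4, -3.4], 0.79), ([580.7, 183.6, 53.2], 0.58)]
mixer [([539.8, -202.6, 0.8], 0.74), ([617.0, -230.8, 83.6], 0.41)]
socket_seat [([617.9, -230.7, 84.8], 0.97), ([502.4, 251.9, 50.6], 0.34)]
pivot [([538.7, -204.8, 79.3], 0.96)]
paddle_p
[... 154 characters left out ...]
1, 0.096, -0.167, 376.566], [-0.193, -0.506, 0.841, 930.83], [-0.004, 0.857, 0.515, 693.141], [0.0, 0.0, 0.0, 1.0]]
bottle_green_mid [([504.7, 176.6, 49.0], 0.68)]
bottle_blue_mid [([705.1, 162.0, 43.3], 0.64), ([586.0, 103.7, 48.6], 0.54)]
bottle_white_mid [([581.0, 178.8, 50.2], 0.95)]
bottle_red_mid [([500.7, 255.0, 50.1], 0.61)]
bottle_yellow_mid [([505.2, 104.4, 47.8], 0.63)]
tray [([543.8, 174.8, -4.6], 0.6), ([537.9, -201.4, 0.4], 0.59)]
mixer [([536.9, -201.7, -0.7], 0.87), ([581.4, 179.4, 49.1], 0.43)]
socket_seat [([622.1, -229.9, 79.9], 0.6)]
pivot [([538.2, -202.9, 76.0], 0.56), ([505.1, 177.8, 47.3], 0.3)]
paddle_pad [([447.0, -172.9, 110.6], 0.95), ([580.6, 178.7, 48.5], 0.23)]
```

View pics/scene0.png

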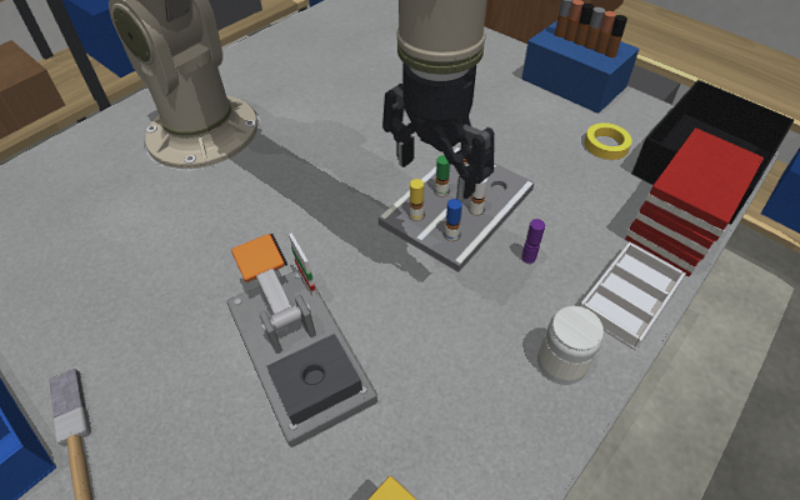

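View pics/side0.png

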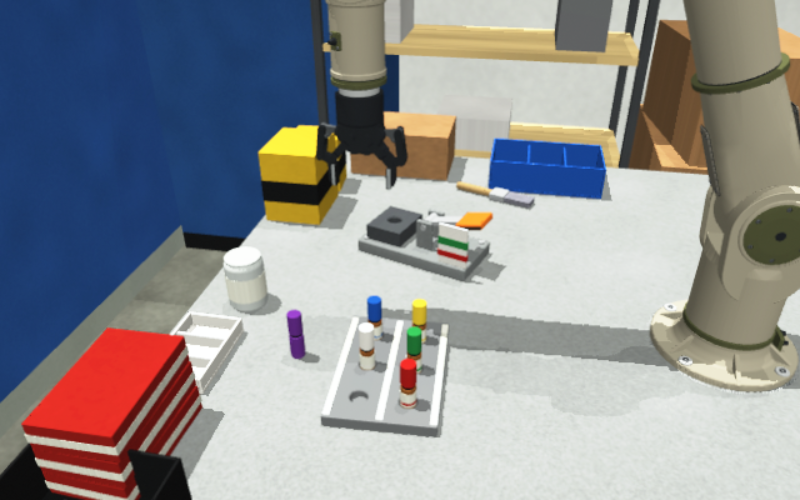

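Green: only one bottle has a green cap, at about (443,175) in the scene view and (414,345) in the side view of the 1.25x pictures. The other capped shapes are yellow (417,195), blue (454,215), white (478,195), red (side view, 408,375), plus the purple look-alike (534,240), which isn't part of the job. I'll confirm green with an enlarged crop and fit the tray and mixer poses.

Run:
```python
from h import *
from scipy.optimize import least_squares
im=cv2.imread("pics/side0.png")[280:430,320:460]; im2=cv2.imread("pics/scene0.png")[140:280,370:520]
a=cv2.resize(im,(400,428));b=cv2.resize(im2,(400,428),interpolation=cv2.INTER_CUBIC)
cv2.imwrite("pics/crop0.png",np.hstack([a,b]))
def fit(L,W):
    L=np.array(L,float);W=np.array(W,float)
    f=lambda p:(np.c_[p[0]+L[:,0]*np.cos(p[2])-L[:,1]*np.sin(p[2]),p[1]+L[:,0]*np.sin(p[2])+L[:,1]*np.cos(p[2])]-W).ravel()
    s=least_squares(f,[W[:,0].mean(),W[:,1].mean(),0]);return s.x,s.fun.reshape(-1,2)+W
g=[-37.5,0];y=[-37.5,-75];R=[-37.5,75];w=[37.5,0];b=[37.5,-75]
p,q=fit([g,g,y,y,R,R,w,w,b,b],[[499.1,175.8],[504.7,176.6],[506.6,103],[505.2,104.4],[503.2,248.7],[500.7,255],[579.8,183.7],[581,178.8],[584.3,108.1],[586,103.7]])
print("tray",p.round(3),"green",q[0].round(1))
p,q=fit([[0,0]]*4+[[85,0]]*2,[[539.8,-202.6],[536.9,-201.7],[538.7,-204.8],[538.2,-202.9],[617.9,-230.7],[622.1,-229.9]])
print("mixer",p.round(3),"sock",q[-1].round(1))
c,s=np.cos(p[2]),np.sin(p[2]);print("pad level",p[0]-100*c,p[1]-100*s)
d=vision.read_camera("wrist");print(d["fov_y"],d["cx"],d["cy"],d["k1"],np.round(d["T_tool_cam"],3).tolist())
```

```text
tray [5.41875e+02 1.79103e+02 4.50000e-02] green [504.4 177.4]
mixer [ 5.38731e+02 -2.03111e+02 -3.23000e-01] sock [ 619.3 -230.1]
pad level 443.8971279012993 -171.38322990005287
61.10036277349044 314.83533963765154 197.64102932281733 0.006377148976956545 [[1.0, 0.001, -0.001, -0.358], [0.001, -0.95, -0.313, -80.164], [-0.001, 0.313, -0.95, -171.212], [0.0, 0.0, 0.0, 1.0]]
```

View pics/crop0.png

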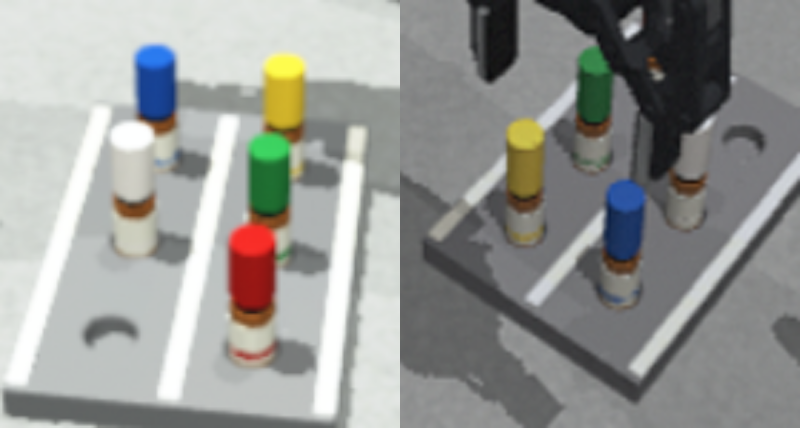

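Confirmed: the green cap with the green-striped label is in the middle of the near row, and the far-left well is empty. I'm moving above it.

>>> play_rows([
  [-24, -35.5, 0, 0, 0, 0, 0.3],
  [-24, -35.5, 0, 0, 0, 0, 0.3],
  [-24, -35.5, 0, 0, 0, 0, 0.3],
  [-24, -35.5, 0, 0, 0, 0, 0.3],
  [-24, -35.5, 0, 0, 0, 0, 0.3],
])

```text
time: 1.57
tool_pos: [509.3, 166.7, 200.7]
tool_rot: [3.135, -0.001, -0.021]
force: [1.3, 0.9, -0.1]
gripper_width: 0.704
```

>>> play_rows([
  [0, 0, 0, 0, 0, -0.12, 0.3],
  [0, 0, 0, 0, 0, -0.12, 0.3],
  [0, 0, 0, 0, 0, -0.12, 0.3],
  [0, 0, 0, 0, 0, -0.12, 0.3],
  [0, 0, 0, 0, 0, -0.12, 0.3],
])

```text
time: 1.98
tool_pos: [501.4, 181.6, 202.4]
tool_rot: [3.14, -0.0, 0.606]
force: [0.3, -0.1, -0.6]
gripper_width: 0.7
```

>>> play_rows([
  [0, 0, 0, 0, 0, -0.12, 0.3],
  [0, 0, 0, 0, 0, -0.12, 0.3],
  [0, 0, 0, 0, 0, 0, 0.3],
])

```text
time: 2.23
tool_pos: [501.2, 182.1, 202.8]
tool_rot: [3.139, -0.001, 0.861]
force: [-0.8, 1.5, -0.5]
gripper_width: 0.701
```

```bash
cat >> h.py <<'E'
from scipy.spatial.transform import Rotation as Rn
def obs():
    o=r.get_obs();print({k:np.round(o[k],3).tolist() for k in ["time","tool_pos","tool_rot","force","gripper_width"]});return o
def ray(d,uv,o=None):
    u,v=uv;f=200/np.tan(np.radians(d["fov_y"])/2)
    K=np.array([[f,0,d["cx"]],[0,f,d["cy"]],[0,0,1.]])
    p=cv2.undistortPoints(np.array([[[u,v]]],float),K,np.array([d["k1"],0,0,0.]))[0,0]
    T=d["cam_to_world"] if "cam_to_world" in d else wT(d,o)
    return T[:3,3],T[:3,:3]@np.array([p[0],-p[1],-1])
def wT(d,o):
    T=np.eye(4);T[:3,:3]=Rn.from_euler("xyz",o["tool_rot"]).as_matrix();T[:3,3]=o["tool_pos"]
    return T@np.array(d["T_tool_cam"])
def atz(d,uv,z,o=None):
    c,v=ray(d,uv,o);return c+v*(z-c[2])/v[2]
def totool(o,p):
    return Rn.from_euler("xyz",o["tool_rot"]).inv().apply(np.array(p)-o["tool_pos"])
E
python3 - <<'E'
from h import *
o=obs();d=pic("wrist","w1.png")
print([(np.round(x["location"],1).tolist(),round(x["conf"],2)) for x in models.pinpoint("wrist","bottle_green_mid")])
hsv=cv2.cvtColor(d["pixels"],cv2.COLOR_RGB2HSV)
m=cv2.inRange(hsv,(45,90,30),(85,255,255));n,_,st,c=cv2.connectedComponentsWithStats(m)
for i in range(1,n):
    if st[i,4]>100: print(st[i],c[i],atz(d,c[i],92,o).round(1))
E
```

```text
{'time': 2.233, 'tool_pos': [501.212, 182.065, 202.789], 'tool_rot': [3.139, -0.001, 0.861], 'force': [-0.829, 1.452, -0.499], 'gripper_width': 0.701}
[([507.9, 180.4, 47.2], 0.89)]
[301 169  26  34 705] [313.40992908 185.63546099] [501.7 179.6  92. ]
[ 61 320  31  32 431] [ 76.98607889 334.52668213] [ 464.7 -103.1   92. ]
```

View pics/w1.png

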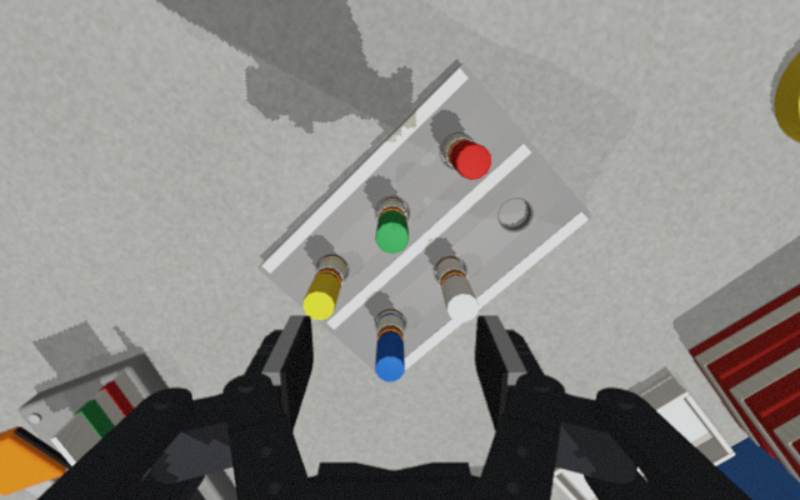

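The green cap top is at about (392,236) in the picture, with the jaw axis running along the free diagonal. Next I measure the cap tops and fit the tray again.

Run:
```python
from h import *
o=r.get_obs();d=vision.read_camera("wrist")
L=[[-37.5,0],[-37.5,-75],[-37.5,75],[37.5,0],[37.5,-75]]
px=np.array([[392,236],[319,306],[474,161],[462,308],[390,369]])/1.25
W=np.array([atz(d,p,92,o)[:2] for p in px]);print(W.round(1).tolist())
L=np.array(L);z=L@[1,1j];w=W@[1,1j]
zc=z-z.mean();wc=w-w.mean();k=(wc*zc.conj()).sum()/(abs(zc)**2).sum();print(abs(k),np.angle(k))
k/=abs(k);f=k*zc+w.mean();print(f.round(1),abs(f-w).round(1))
g=[f[0].real,f[0].imag,73]; print("tool delta grasp->",totool(o,g)-[0,0,-19])
```

```text
[[504.0, 177.7], [509.0, 101.9], [500.9, 252.1], [579.6, 179.8], [583.8, 105.4]]
1.0036887533580667 0.04927594103144962
[504.8+176.9j 508.5+102.j  501.1+251.8j 579.7+180.6j 583.4+105.7j] [1.1 0.5 0.4 0.8 0.5]
tool delta grasp-> [ -1.55523705   5.66538561 148.79531526]
```

>>> play_rows([
  [-1.5, 6, 20, 0, 0, 0, 0.3],
  [0, 0, 25, 0, 0, 0, 0.3],
  [0, 0, 25, 0, 0, 0, 0.3],
  [0, 0, 15, 0, 0, 0, 0.3],
  [0, 0, 0, 0, 0, 0, 0.3],
])

```text
time: 2.8
tool_pos: [507.2, 177.0, 117.0]
tool_rot: [3.136, -0.006, 0.831]
force: [0.4, -1.0, -1.1]
gripper_width: 0.703
```

Run:
```python
from h import *
o=obs();print(totool(o,[504.4,177.2,54]));d=pic("wrist","w2.png")
```

```text
{'time': 2.8, 'tool_pos': [507.205, 176.994, 117.039], 'tool_rot': [3.136, -0.006, 0.831], 'force': [0.384, -1.03, -1.107], 'gripper_width': 0.703}
[-2.11190384 -2.54644939 63.01519442]
```

View pics/w2.png

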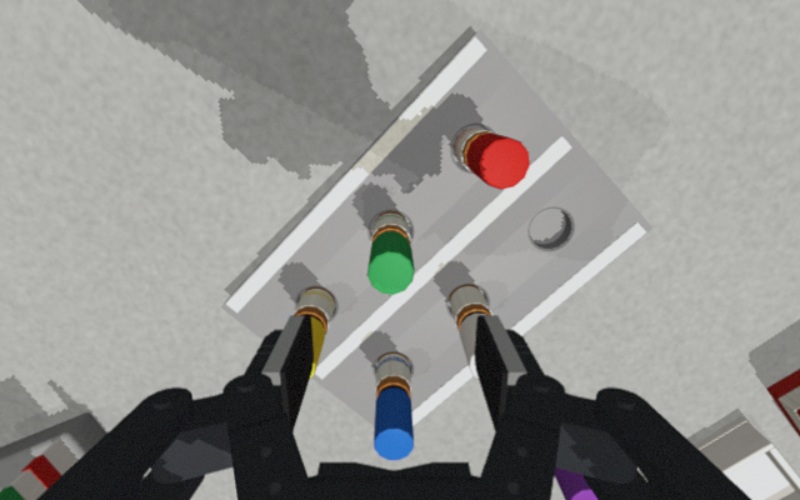

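Run:
```python
from h import *
o=r.get_obs();d=vision.read_camera("wrist")
for p in [[391,271],[505,162]]: print(atz(d,np.array(p)/1.25,92,o))
```

```text
[504.9858485  177.71433535  92.        ]
[500.7056185  252.86192554  92.        ]
```

Consistent at about (504.7, 177.4). I'm descending in two calls.

>>> play_rows([
  [-2, -2, 10, 0, 0, 0, 0.3],
  [0, 0, 15, 0, 0, 0, 0.3],
  [0, 0, 15, 0, 0, 0, 0.3],
  [0, 0, 10, 0, 0, 0, 0.3],
  [0, 0, 0, 0, 0, 0, 0.3],
])

```text
time: 3.32
tool_pos: [510.4, 179.7, 73.8]
tool_rot: [3.129, -0.02, 0.828]
force: [-0.4, 0.4, -1.0]
gripper_width: 0.701
```

Run:
```python
from h import *
o=obs();print(totool(o,[504.7,177.4,54]))
```

```text
{'time': 3.317, 'tool_pos': [510.423, 179.738, 73.773], 'tool_rot': [3.129, -0.02, 0.828], 'force': [-0.443, 0.357, -0.999], 'gripper_width': 0.701}
[-5.98335032 -2.87591839 19.62451991]
```

```bash
cat >> h.py <<'E'
def need(o,p,yaw):
    R=Rn.from_euler("xyz",o["tool_rot"]);D=Rn.from_euler("xyz",[np.pi,0,yaw])
    print("shift",totool(o,p).round(1),"turn",(R.inv()*D).as_rotvec().round(3),"world",(np.array(p)-o["tool_pos"]).round(1))
E
python3 - <<'E'
from h import *
need(r.get_obs(),[504.7,177.4,54],.83)
E
```

```text
shift [-6.  -2.9 19.6] turn [ 0.012 -0.02  -0.002] world [ -5.7  -2.3 -19.8]
```

>>> play_rows([
  [-6, -3, 0, 0.012, -0.02, 0, 0.3],
  [0, 0, 0, 0, 0, 0, 0.3],
  [0, 0, 10, 0, 0, 0, 0.3],
  [0, 0, 8, 0, 0, 0, 0.3],
  [0, 0, 0, 0, 0, 0, 0.3],
])

```text
time: 3.73
tool_pos: [505.5, 178.0, 57.4]
tool_rot: [3.14, -0.002, 0.827]
force: [0.1, 0.3, -0.2]
gripper_width: 0.696
```

Run:
```python
from h import *
need(obs(),[504.7,177.4,54],.83)
```

```text
{'time': 3.733, 'tool_pos': [505.467, 177.988, 57.384], 'tool_rot': [3.14, -0.002, 0.827], 'force': [0.092, 0.258, -0.169], 'gripper_width': 0.696}
shift [-1.  -0.2  3.4] turn [ 0.001 -0.002 -0.003] world [-0.8 -0.6 -3.4]
```

>>> play_rows([
  [-1, 0, 3, 0, 0, 0, 0.3],
  [0, 0, 0, 0, 0, 0, 0.6],
  [0, 0, 0, 0, 0, 0, 0.8],
  [0, 0, 0, 0, 0, 0, 1],
  [0, 0, 0, 0, 0, 0, 1],
], squeeze=35)

```text
time: 4.15
tool_pos: [504.7, 177.2, 53.8]
tool_rot: [3.14, -0.002, 0.827]
force: [0.1, -0.8, 0.2]
gripper_width: 0.258
```

>>> play_rows([
  [0, 0, 0, 0, 0, 0, 1],
  [0, 0, 0, 0, 0, 0, 1],
  [0, 0, 0, 0, 0, 0, 1],
])

```text
time: 4.4
tool_pos: [504.9, 177.2, 54.2]
tool_rot: [3.14, -0.002, 0.827]
force: [0.1, -1.0, -0.1]
gripper_width: 0.259
```

Run:
```python
from h import *
need(obs(),[504.7,177.4,54],.83);pic("wrist","w3.png")
```

```text
{'time': 4.4, 'tool_pos': [504.883, 177.227, 54.163], 'tool_rot': [3.14, -0.002, 0.827], 'force': [0.133, -1.018, -0.13], 'gripper_width': 0.259}
shift [ 0.  -0.3  0.2] turn [ 0.001 -0.002 -0.003] world [-0.2  0.2 -0.2]
```

View pics/w3.png

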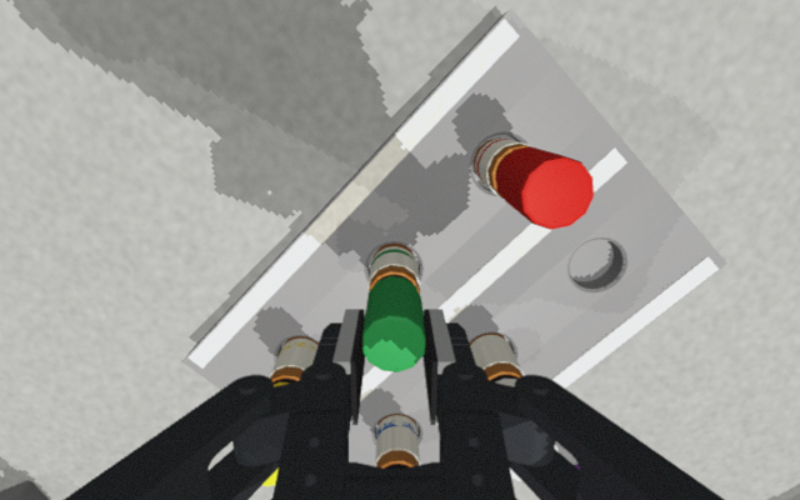

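The jaws are on the green cap (394,320), at an opening of about 22 mm. Lifting.

>>> play_rows([
  [0, 0, -10, 0, 0, 0, 1],
  [0, 0, -20, 0, 0, 0, 1],
  [0, 0, -25, 0, 0, 0, 1],
  [0, 0, -30, 0, 0, 0, 1],
  [0, 0, -30, 0, 0, 0, 1],
])

```text
time: 4.87
tool_pos: [499.5, 175.2, 168.1]
tool_rot: [-3.136, 0.011, 0.827]
force: [0.5, -0.4, -2.1]
gripper_width: 0.261
```

>>> play_rows([
  [0, 0, -30, 0, 0, 0, 1],
  [0, 0, -10, 0, 0, 0, 1],
  [0, 0, 0, 0, 0, 0, 1],
])

```text
time: 5.12
tool_pos: [502.3, 176.6, 219.7]
tool_rot: [-3.141, 0.0, 0.827]
force: [0.2, -0.2, -0.2]
gripper_width: 0.26
```

Run:
```python
from h import *
o=obs();d=pic("wrist","w4.png");pic("scene","s4.png")
# camera projection of expected cap top (tool frame 0,0,-38) 
need(o,[572,-40,190],-.32)
```

```text
{'time': 5.117, 'tool_pos': [502.282, 176.574, 219.734], 'tool_rot': [-3.141, 0.0, 0.827], 'force': [0.236, -0.19, -0.17], 'gripper_width': 0.26}
shift [-112.2  197.9   29.7] turn [-0.     0.     1.147] world [  69.7 -216.6  -29.7]
```

View pics/s4.png

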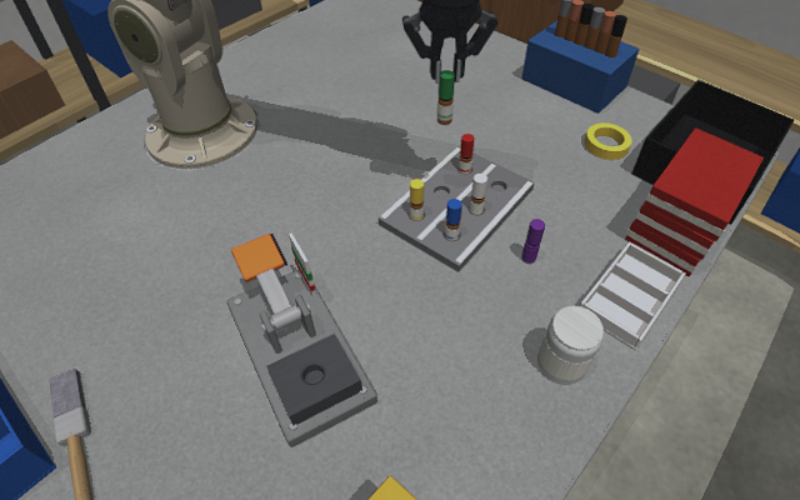

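View pics/w4.png

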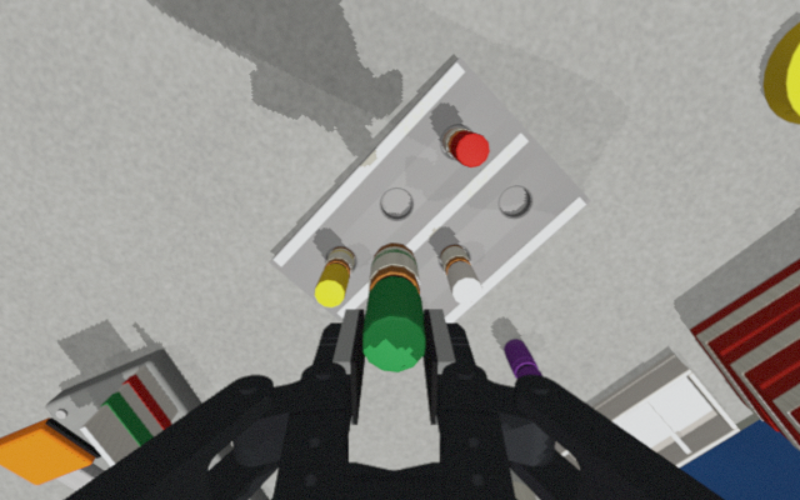

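The bottle hangs straight, and the other four are still in their wells. I'm carrying it across with the same yaw, which puts the jaws nearly along the mixer's y.

>>> play_rows([
  [-15, 24, 0, 0, 0, 0, 1],
  [-18, 30, 0, 0, 0, 0, 1],
  [-18, 30, 0, 0, 0, 0, 1],
  [-18, 30, 0, 0, 0, 0, 1],
  [-18, 30, 0, 0, 0, 0, 1],
])

```text
time: 5.63
tool_pos: [544.6, 20.8, 209.2]
tool_rot: [-3.129, 0.009, 0.848]
force: [0.8, 0.4, -0.8]
gripper_width: 0.261
```

>>> play_rows([
  [-18, 30, 0, 0, 0, 0, 1],
  [-18, 30, 0, 0, 0, 0, 1],
  [-18, 30, 0, 0, 0, 0, 1],
  [-15, 24, 0, 0, 0, 0, 1],
  [0, 0, 0, 0, 0, 0, 1],
])

```text
time: 6.05
tool_pos: [580.2, -122.1, 197.6]
tool_rot: [-3.119, 0.022, 0.839]
force: [-1.0, -0.5, -0.4]
gripper_width: 0.254
```

Run:
```python
from h import *
need(obs(),[619.3,-230.1,215],.83)
```

```text
{'time': 6.05, 'tool_pos': [580.194, -122.061, 197.583], 'tool_rot': [-3.119, 0.022, 0.839], 'force': [-0.955, -0.492, -0.414], 'gripper_width': 0.254}
shift [-54.6 100.9 -18.5] turn [-0.022  0.022  0.009] world [  39.1 -108.    17.4]
```

>>> play_rows([
  [-14, 25, -5, -0.022, 0.022, 0, 1],
  [-14, 25, -5, 0, 0, 0, 1],
  [-14, 25, -5, 0, 0, 0, 1],
  [-13, 24, -5, 0, 0, 0, 1],
  [0, 0, 0, 0, 0, 0, 1],
])

```text
time: 6.47
tool_pos: [613.2, -232.9, 205.4]
tool_rot: [-3.126, 0.009, 0.838]
force: [-0.9, -1.7, -0.3]
gripper_width: 0.259
```

Run:
```python
from h import *
o=obs();need(o,[619.3,-230.1,190],.83);d=pic("wrist","w5.png")
print([(np.round(x["location"],1).tolist(),round(x["conf"],2)) for x in models.pinpoint("wrist","socket_seat")])
```

```text
{'time': 6.467, 'tool_pos': [613.154, -232.926, 205.403], 'tool_rot': [-3.126, 0.009, 0.838], 'force': [-0.853, -1.701, -0.279], 'gripper_width': 0.259}
shift [ 6.3  2.9 15.3] turn [-0.016  0.009  0.008] world [  6.1   2.8 -15.4]
[([619.2, -227.7, 85.3], 0.65)]
```

View pics/w5.png

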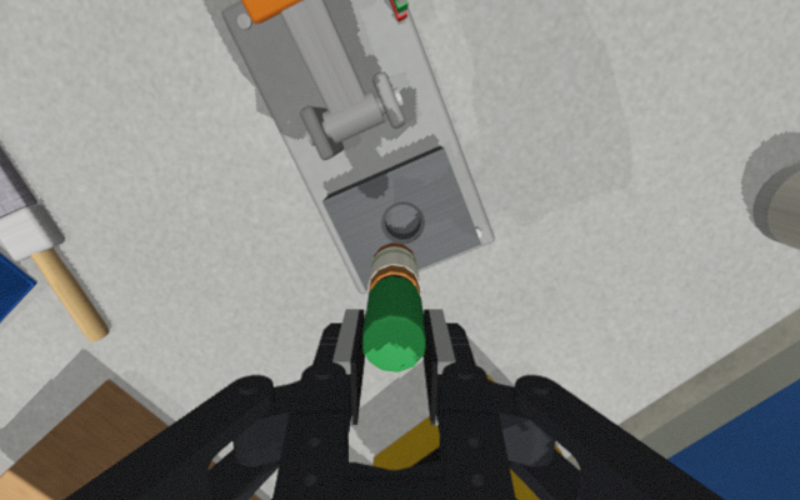

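The socket mouth is at about (403,221), clear of the bottle. I'll level the tool, let it settle, and measure the mouth against the bottle.

>>> play_rows([
  [6, 3, 10, -0.016, 0.009, 0, 1],
  [0, 0, 0, 0, 0, 0, 1],
  [0, 0, 0, 0, 0, 0, 1],
])

```text
time: 6.82
tool_pos: [618.2, -220.9, 191.3]
tool_rot: [-3.133, -0.002, 0.845]
force: [0.1, 0.8, 0.8]
gripper_width: 0.258
```

Run:
```python
from h import *
o=obs();need(o,[619.3,-230.1,190],.83);d=vision.read_camera("wrist")
im=d["pixels"][:,:,::-1]; cv2.imwrite("pics/w6.png",cv2.resize(im[130:310,260:380],None,fx=5,fy=5,interpolation=cv2.INTER_CUBIC)[:,:])
c=cv2.resize(im[130:250,250:390],None,fx=5,fy=5,interpolation=cv2.INTER_CUBIC);cv2.imwrite("pics/w6.png",c)
b=cv2.resize(im[180:310,260:380],None,fx=4.5,fy=4.5,interpolation=cv2.INTER_CUBIC);cv2.imwrite("pics/w6b.png",b)
```

```text
{'time': 6.817, 'tool_pos': [618.169, -220.924, 191.255], 'tool_rot': [-3.133, -0.002, 0.845], 'force': [0.128, 0.832, 0.83], 'gripper_width': 0.258}
shift [-6.1  6.9  1.2] turn [-0.009 -0.002  0.015] world [ 1.1 -9.2 -1.3]
```

View pics/w6.png

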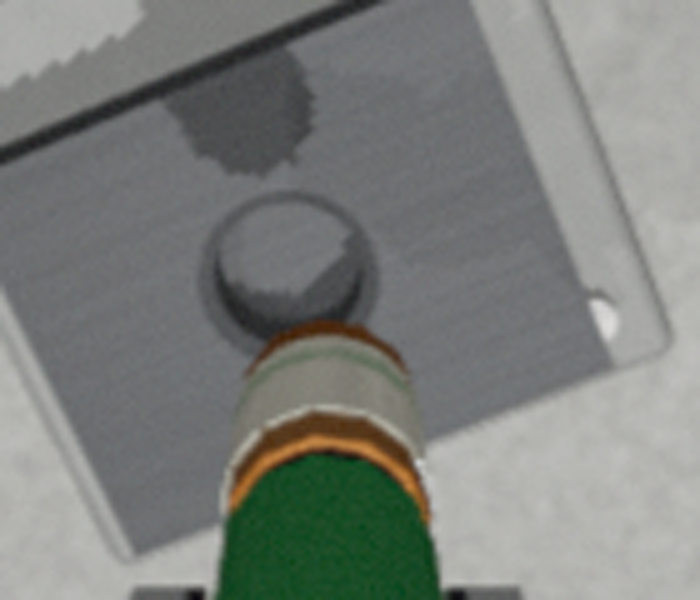

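View pics/w6b.png

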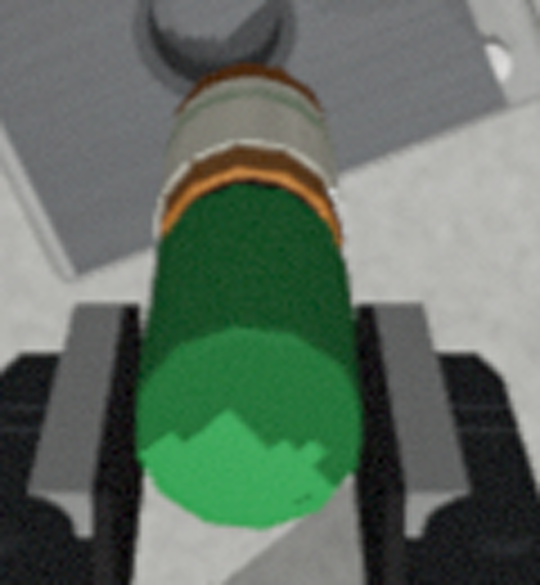

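```bash
cat >> h.py <<'E'
def toolxy(d,uv,z):
    o={"tool_rot":[0,0,0],"tool_pos":[0,0,0]}
    return atz(d,uv,z,o)
def proj(d,P): # tool coords -> px
    T=np.linalg.inv(np.array(d["T_tool_cam"]));f=200/np.tan(np.radians(d["fov_y"])/2)
    p=(T[:3,:3]@np.array(P).T).T+T[:3,3];x=p[:,0]/-p[:,2];y=-p[:,1]/-p[:,2];s=1+d["k1"]*(x*x+y*y)
    return np.c_[d["cx"]+f*x*s,d["cy"]+f*y*s]
E
python3 - <<'E'
from h import *
o=obs();d=vision.read_camera("wrist")
print("cap top tool",toolxy(d,(315.2,274.9),-38).round(1))
t=np.linspace(0,2*np.pi,60)
for z,r_ in [(-38,12),(48,12)]:
    p=proj(d,np.c_[12*np.cos(t),12*np.sin(t),0*t+z]);print(z,p.min(0).round(1),p.max(0).round(1))
for z in (60,): 
    s=atz(d,(307.8,184.8),z,o);print("socket world",s.round(1))
    for e in [(198,276),(380,276),(289,188)]: print(atz(d,(250+e[0]/5,130+e[1]/5),60,o).round(1))
E
```

```text
{'time': 6.867, 'tool_pos': [618.105, -220.333, 190.843], 'tool_rot': [-3.132, -0.002, 0.846], 'force': [1.229, -0.05, -1.176], 'gripper_width': 0.254}
cap top tool [ -0.1   0.  -38. ]
-38 [288.5 250.7] [342.2 297.9]
48 [297.8 192.1] [332.7 224.8]
socket world [ 617.9 -228.9   60. ]
[ 606.9 -241.8   60. ]
[ 629.3 -216.5   60. ]
[ 605.8 -218.    60. ]
```

Socket centre is (618.4, -229.1) and the bottle is on the tool axis, vertical to about 1 mm. I'll descend to just above the mouth, which has the bottle bottom at z ≈ TCP − 48.

Run:
```python
from h import *
need(obs(),[618.4,-229.1,125],.845)
```

```text
{'time': 6.917, 'tool_pos': [618.283, -220.78, 191.318], 'tool_rot': [-3.133, -0.002, 0.846], 'force': [-0.087, 0.46, 0.039], 'gripper_width': 0.256}
shift [-6.3  6.2 66.3] turn [-0.009 -0.002  0.001] world [  0.1  -8.3 -66.3]
```

>>> play_rows([
  [-6, 6, 10, -0.009, -0.002, 0, 1],
  [0, 0, 15, 0, 0, 0, 1],
  [0, 0, 15, 0, 0, 0, 1],
  [0, 0, 10, 0, 0, 0, 1],
  [0, 0, 0, 0, 0, 0, 1],
])

```text
time: 7.33
tool_pos: [620.0, -227.0, 143.1]
tool_rot: [3.138, -0.002, 0.85]
force: [-0.5, 0.8, -1.7]
gripper_width: 0.257
```

Run:
```python
from h import *
need(obs(),[618.4,-229.1,120],.845)
```

```text
{'time': 7.333, 'tool_pos': [620.009, -226.991, 143.076], 'tool_rot': [3.138, -0.002, 0.85], 'force': [-0.463, 0.794, -1.708], 'gripper_width': 0.257}
shift [-2.7  0.1 23.1] turn [ 0.004 -0.002  0.005] world [ -1.6  -2.1 -23.1]
```

>>> play_rows([
  [-2.5, 0, 10, 0.004, -0.002, 0, 1],
  [0, 0, 10, 0, 0, 0, 1],
  [0, 0, 3, 0, 0, 0, 1],
  [0, 0, 0, 0, 0, 0, 1],
  [0, 0, 0, 0, 0, 0, 1],
])

```text
time: 7.75
tool_pos: [618.9, -228.5, 119.7]
tool_rot: [3.141, -0.001, 0.851]
force: [-0.5, -0.2, -1.2]
gripper_width: 0.261
```

Run:
```python
from h import *
o=obs();need(o,[618.4,-229.1,88],.845);d=pic("wrist","w7.png")
im=d["pixels"][:,:,::-1];cv2.imwrite("pics/w7c.png",cv2.resize(im[150:310,230:400],None,fx=3.5,fy=3.5,interpolation=cv2.INTER_CUBIC))
```

```text
{'time': 7.75, 'tool_pos': [618.907, -228.524, 119.692], 'tool_rot': [3.141, -0.001, 0.851], 'force': [-0.483, -0.172, -1.228], 'gripper_width': 0.261}
shift [-0.8 -0.  31.7] turn [ 0.    -0.001  0.006] world [ -0.5  -0.6 -31.7]
```

View pics/w7c.png

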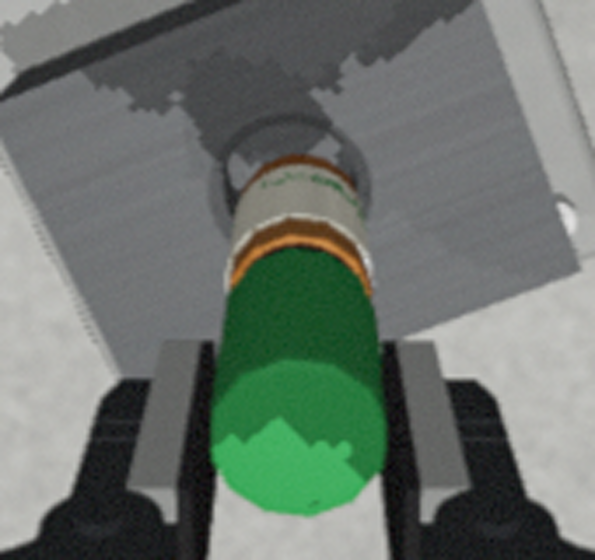

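Run:
```python
from h import *
o=r.get_obs();d=vision.read_camera("wrist");z=o["tool_pos"][2]-60
l,ri,t=[toolxy(d,(230+a/3.5,150+b/3.5),z) for a,b in [(208,183),(372,183),(290,112)]]
print(l.round(1),ri.round(1),t.round(1)); print("tool-frame socket centre", (l+ri)/2, t[1]+16.9)
```

```text
[-18.6  -0.6  59.8] [15.2 -0.6 59.8] [ -1.7 -15.8  59.8]
tool-frame socket centre [-1.73047268 -0.59928017 59.79156628] 1.127584769723704
```

>>> play_rows([
  [-1.5, 0, 3, 0, -0.001, 0, 1],
  [0, 0, 5, 0, 0, 0, 1],
  [0, 0, 5, 0, 0, 0, 1],
  [0, 0, 0, 0, 0, 0, 1],
])

```text
time: 8.18
tool_pos: [619.0, -230.2, 107.5]
tool_rot: [3.138, -0.001, 0.851]
force: [-0.4, 0.2, 0.2]
gripper_width: 0.256
```

Run:
```python
from h import *
o=obs();need(o,[618.2,-229.5,88],.851)
```

```text
{'time': 8.183, 'tool_pos': [618.968, -230.245, 107.527], 'tool_rot': [3.138, -0.001, 0.851], 'force': [-0.354, 0.151, 0.169], 'gripper_width': 0.256}
shift [ 0.  -1.1 19.5] turn [ 0.004 -0.001 -0.   ] world [ -0.8   0.7 -19.5]
```

Contact is about to begin, so I'm continuing slowly.

>>> play_rows([
  [0, -0.7, 3, 0.003, 0, 0, 1],
  [0, 0, 3, 0, 0, 0, 1],
  [0, 0, 3, 0, 0, 0, 1],
])

```text
time: 8.43
tool_pos: [618.6, -229.9, 98.1]
tool_rot: [3.141, -0.001, 0.851]
force: [-0.9, -0.1, 0.3]
gripper_width: 0.26
```

>>> play_rows([
  [0, 0, 3, 0, 0, 0, 1],
  [0, 0, 3, 0, 0, 0, 1],
  [0, 0, 0, 0, 0, 0, 1],
])

```text
time: 8.68
tool_pos: [618.1, -229.6, 90.3]
tool_rot: [-3.141, -0.001, 0.851]
force: [-0.0, -0.3, -0.7]
gripper_width: 0.261
```

Run:
```python
from h import *
o=obs();need(o,[618.2,-229.5,88],.851)
```

```text
{'time': 8.683, 'tool_pos': [618.126, -229.627, 90.347], 'tool_rot': [-3.141, -0.001, 0.851], 'force': [-0.002, -0.335, -0.711], 'gripper_width': 0.261}
shift [ 0.1 -0.   2.3] turn [-0.001 -0.001 -0.   ] world [ 0.1  0.1 -2.3]
```

The bottle bottom is at z ≈ 42, so it's going in without force. I'll push down gently until it touches the floor.

>>> play_rows([
  [0, 0, 1.5, 0, 0, 0, 1],
  [0, 0, 1, 0, 0, 0, 1],
  [0, 0, 0, 0, 0, 0, 1],
])

```text
time: 8.93
tool_pos: [618.4, -229.7, 87.9]
tool_rot: [3.142, -0.001, 0.851]
force: [-0.3, -0.3, -0.1]
gripper_width: 0.257
```

>>> play_rows([
  [0, 0, 1, 0, 0, 0, 1],
  [0, 0, 0, 0, 0, 0, 1],
])

```text
time: 9.1
tool_pos: [619.2, -230.1, 88.2]
tool_rot: [3.139, -0.002, 0.851]
force: [-0.1, 0.3, -0.5]
gripper_width: 0.254
```

>>> play_rows([
  [0, 0, 2, 0, 0, 0, 1],
  [0, 0, 1, 0, 0, 0, 1],
])

```text
time: 9.27
tool_pos: [620.8, -231.1, 87.9]
tool_rot: [3.135, -0.003, 0.85]
force: [-1.5, -0.5, 4.0]
gripper_width: 0.26
```

Run:
```python
from h import *
o=obs();need(o,[618.2,-229.5,88],.851);d=pic("wrist","w8.png");pic("side","s8.png")
```

```text
{'time': 9.267, 'tool_pos': [620.776, -231.059, 87.878], 'tool_rot': [3.135, -0.003, 0.85], 'force': [-1.471, -0.46, 4.048], 'gripper_width': 0.26}
shift [-0.5 -3.  -0.1] turn [ 0.007 -0.003 -0.001] world [-2.6  1.6  0.1]
```

View pics/w8.png

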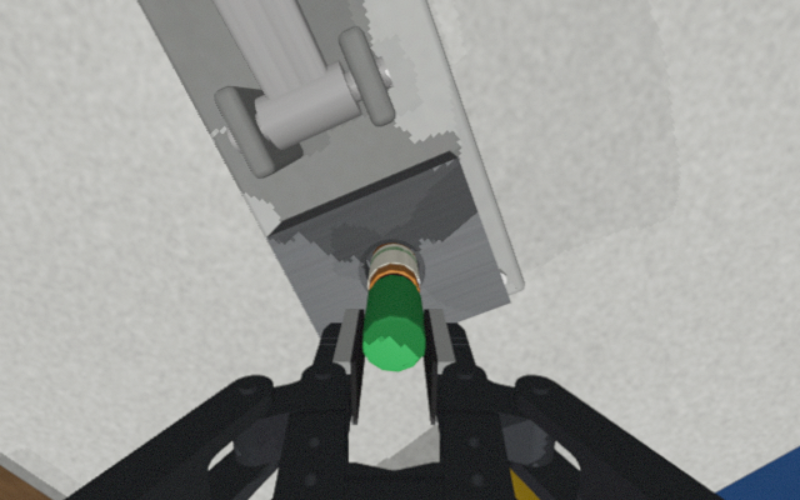

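The force is 4 N upward at z = 87.9, so the bottle is on the floor of the socket. I'll centre it, level the tool, and open part way.

>>> play_rows([
  [-0.5, -2.5, 0, 0.007, -0.003, 0, 1],
  [0, 0, 0, 0, 0, 0, 0.6],
  [0, 0, 0, 0, 0, 0, 0.45],
  [0, 0, 0, 0, 0, 0, 0.4],
  [0, 0, 0, 0, 0, 0, 0.4],
])

```text
time: 9.78
tool_pos: [618.2, -229.4, 87.5]
tool_rot: [-3.14, -0.0, 0.85]
force: [-0.1, 0.9, 0.1]
gripper_width: 0.599
```

Run:
```python
from h import *
o=obs();need(o,[618.2,-229.5,88],.851);d=pic("wrist","w9.png");pic("side","s9.png")
```

```text
{'time': 9.783, 'tool_pos': [618.218, -229.424, 87.474], 'tool_rot': [-3.14, -0.0, 0.85], 'force': [-0.06, 0.889, 0.146], 'gripper_width': 0.599}
shift [-0.1  0.  -0.5] turn [-0.001 -0.    -0.001] world [-0.  -0.1  0.5]
```

View pics/w9.png

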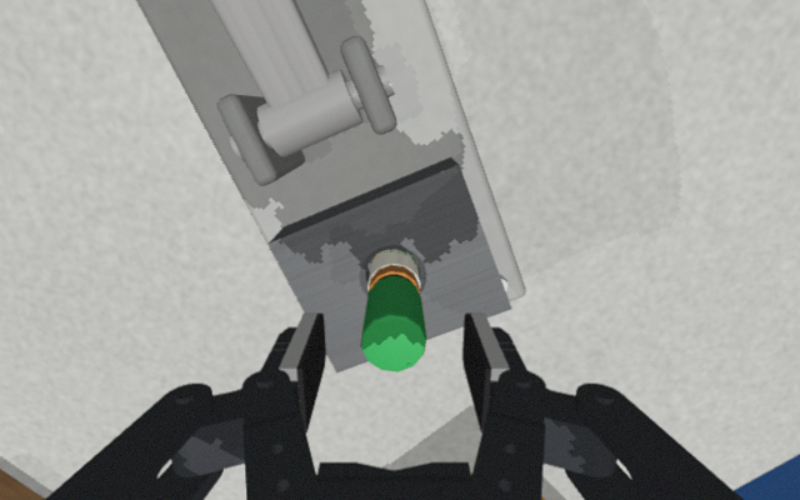

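It's released and standing free between the jaws (394,320). Retreating straight up.

>>> play_rows([
  [0, 0, -8, 0, 0, 0, 0.4],
  [0, 0, -12, 0, 0, 0, 0.4],
  [0, 0, -18, 0, 0, 0, 0.4],
  [0, 0, -25, 0, 0, 0, 0.4],
  [0, 0, -25, 0, 0, 0, 0.4],
])

```text
time: 10.3
tool_pos: [614.8, -228.2, 174.6]
tool_rot: [-3.129, 0.005, 0.851]
force: [1.3, -0.8, -0.7]
gripper_width: 0.601
```

>>> play_rows([
  [0, 0, -15, 0, 0, 0, 0.4],
  [0, 0, 0, 0, 0, 0, 0.4],
])

```text
time: 10.47
tool_pos: [617.5, -229.3, 199.3]
tool_rot: [-3.139, 0.0, 0.85]
force: [-0.4, -0.6, 0.2]
gripper_width: 0.597
```

Run:
```python
from h import *
o=obs();need(o,[444,-171.4,190],.85);need(o,[444,-171.4,190],-.323)
d=pic("scene","s10.png");print([(np.round(x["location"],1).tolist(),round(x["conf"],2)) for x in models.pinpoint("scene","bottle_green_mid")]);print([(np.round(x["location"],1).tolist(),round(x["conf"],2)) for x in models.pinpoint("scene","paddle_pad")])
d=pic("side","s11.png");print([(np.round(x["location"],1).tolist(),round(x["conf"],2)) for x in models.pinpoint("side","bottle_green_mid")])
a=cv2.resize(cv2.imread("pics/s10.png")[200:450,200:400],(400,500));b=cv2.resize(cv2.imread("pics/s11.png")[140:290,340:500],(400,375))
c=np.zeros((500,800,3),np.uint8);c[:,:400]=a;c[:375,400:]=b;cv2.imwrite("pics/c10.png",c)
```

```text
{'time': 10.467, 'tool_pos': [617.488, -229.28, 199.252], 'tool_rot': [-3.139, 0.0, 0.85], 'force': [-0.364, -0.572, 0.156], 'gripper_width': 0.597}
shift [ -70.9 -168.6    9.7] turn [-0.002  0.     0.   ] world [-173.5   57.9   -9.3]
shift [ -70.9 -168.6    9.7] turn [-0.002  0.002  1.173] world [-173.5   57.9   -9.3]
[([615.9, -229.5, 84.1], 0.8)]
[([450.3, -169.3, 109.2], 0.81), ([505.5, 101.2, 55.2], 0.24)]
[([618.4, -228.4, 83.6], 0.69)]
```

View pics/c10.png

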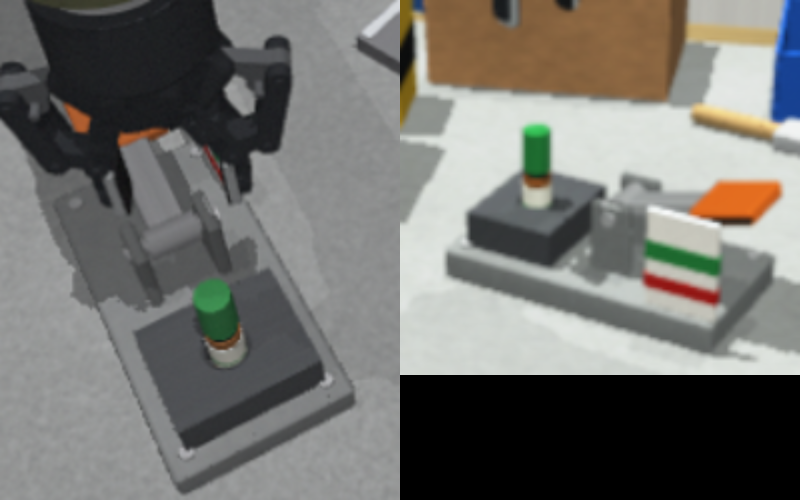

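Green is upright in the socket at (618,-229,84), against an expected seat z of 83. The paddle is still at rest. I'll close the jaws while going above the pad.

>>> play_rows([
  [-10, -26, 0, 0, 0, 0, 0.6],
  [-12, -30, 0, 0, 0, 0, 0.9],
  [-12, -30, 0, 0, 0, 0, 1],
  [-12, -30, 0, 0, 0, 0, 1],
  [-12, -26, 0, 0, 0, 0, 1],
])

```text
time: 11.13
tool_pos: [464.0, -175.6, 183.0]
tool_rot: [-3.116, 0.011, 0.852]
force: [0.1, -0.1, 0.4]
gripper_width: -0.004
```

>>> play_rows([
  [-10, -22, 0, 0, 0, -0.1, 1],
  [0, 0, 0, 0, 0, -0.1, 1],
  [0, 0, 0, 0, 0, -0.1, 1],
  [0, 0, 0, 0, 0, -0.1, 1],
  [0, 0, 0, 0, 0, 0, 1],
])

```text
time: 11.55
tool_pos: [429.2, -165.2, 178.3]
tool_rot: [-3.101, 0.0, 1.269]
force: [-0.2, -0.1, 0.6]
gripper_width: 0.002
```

Run:
```python
from h import *
o=obs();need(o,[443.5,-171,130],1.248);print(np.round(o["joint_pos"],2));d=pic("wrist","w12.png")
print([(np.round(x["location"],1).tolist(),round(x["conf"],2)) for x in models.pinpoint("wrist","paddle_pad")])
```

```text
{'time': 11.55, 'tool_pos': [429.227, -165.231, 178.295], 'tool_rot': [-3.101, 0.0, 1.269], 'force': [-0.177, -0.081, 0.623], 'gripper_width': 0.002}
shift [-1.3 17.3 47.6] turn [-0.041  0.001  0.021] world [ 14.3  -5.8 -48.3]
[ 0.27  0.08  0.03  1.8  -0.    1.3   1.57]
[([448.9, -173.9, 111.1], 0.62)]
```

View pics/w12.png

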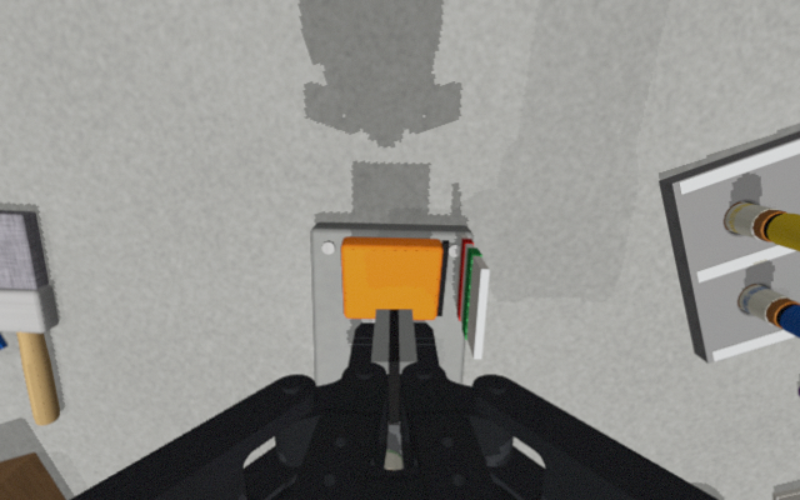

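The shut fingertips are over the pad, whose centre is at about (392,280). I'll level, align and come down to just above it.

>>> play_rows([
  [-1, 17, 0, -0.041, 0, 0.02, 1],
  [0, 0, 0, 0, 0, 0, 1],
  [0, 0, 15, 0, 0, 0, 1],
  [0, 0, 15, 0, 0, 0, 1],
  [0, 0, 0, 0, 0, 0, 1],
])

```text
time: 12.07
tool_pos: [445.0, -171.2, 145.6]
tool_rot: [-3.138, 0.001, 1.226]
force: [0.4, -0.9, 0.4]
gripper_width: 0.003
```

Run:
```python
from h import *
o=obs();need(o,[443.5,-171,125],1.248)
```

```text
{'time': 12.067, 'tool_pos': [444.996, -171.239, 145.579], 'tool_rot': [-3.138, 0.001, 1.226], 'force': [0.35, -0.891, 0.427], 'gripper_width': 0.003}
shift [-0.3 -1.4 20.6] turn [-0.003  0.001 -0.022] world [ -1.5   0.2 -20.6]
```

>>> play_rows([
  [0, -1.5, 8, -0.003, 0, -0.02, 1],
  [0, 0, 8, 0, 0, 0, 1],
  [0, 0, 4, 0, 0, 0, 1],
  [0, 0, 0, 0, 0, 0, 1],
])

```text
time: 12.4
tool_pos: [442.7, -170.3, 124.2]
tool_rot: [-3.139, 0.001, 1.246]
force: [-0.7, -0.2, -0.5]
gripper_width: -0.001
```

>>> play_rows([
  [0, 0, 4, 0, 0, 0, 1],
  [0, 0, 4, 0, 0, 0, 1],
  [0, 0, 4, 0, 0, 0, 1],
])

```text
time: 12.65
tool_pos: [443.5, -170.6, 112.7]
tool_rot: [-3.141, 0.001, 1.245]
force: [-0.5, 0.3, 0.5]
gripper_width: -0.005
```

Run:
```python
from h import *
o=obs();need(o,[443.5,-171,86],1.248)
```

```text
{'time': 12.65, 'tool_pos': [443.539, -170.594, 112.672], 'tool_rot': [-3.141, 0.001, 1.245], 'force': [-0.472, 0.342, 0.456], 'gripper_width': -0.005}
shift [-0.4  0.1 26.7] turn [-0.001  0.001 -0.003] world [ -0.   -0.4 -26.7]
```

Contact is near. I'm pressing in small steps.

>>> play_rows([
  [0, 0, 4, 0, 0, 0, 1],
  [0, 0, 4, 0, 0, 0, 1],
  [0, 0, 4, 0, 0, 0, 1],
])

```text
time: 12.9
tool_pos: [443.9, -170.7, 99.8]
tool_rot: [3.141, 0.001, 1.245]
force: [0.0, 0.8, -0.3]
gripper_width: 0.003
```

>>> play_rows([
  [0, 0, 4, 0, 0, 0, 1],
  [0, 0, 4, 0, 0, 0, 1],
])

```text
time: 13.07
tool_pos: [443.9, -170.7, 91.0]
tool_rot: [3.141, 0.001, 1.245]
force: [-0.1, 0.4, -0.3]
gripper_width: -0.002
```

Run:
```python
from h import *
o=obs();need(o,[443.5,-171,86],1.248)
```

```text
{'time': 13.067, 'tool_pos': [443.856, -170.738, 90.956], 'tool_rot': [3.141, 0.001, 1.245], 'force': [-0.118, 0.381, -0.254], 'gripper_width': -0.002}
shift [-0.4 -0.3  5. ] turn [ 0.     0.001 -0.003] world [-0.4 -0.3 -5. ]
```

There's no force at z = 91, where I expected about 8 N. I need to look.

Run:
```python
from h import *
o=obs()
pic("side","s13.png");pic("scene","s14.png")
a=cv2.resize(cv2.imread("pics/s14.png")[180:420,180:400],(400,436));b=cv2.resize(cv2.imread("pics/s13.png")[100:290,340:520],(400,422))
c=np.zeros((436,800,3),np.uint8);c[:,:400]=a;c[:422,400:]=b;cv2.imwrite("pics/c13.png",c)
```

```text
{'time': 13.067, 'tool_pos': [443.856, -170.738, 90.956], 'tool_rot': [3.141, 0.001, 1.245], 'force': [-0.118, 0.381, -0.254], 'gripper_width': -0.002}
```

View pics/c13.png

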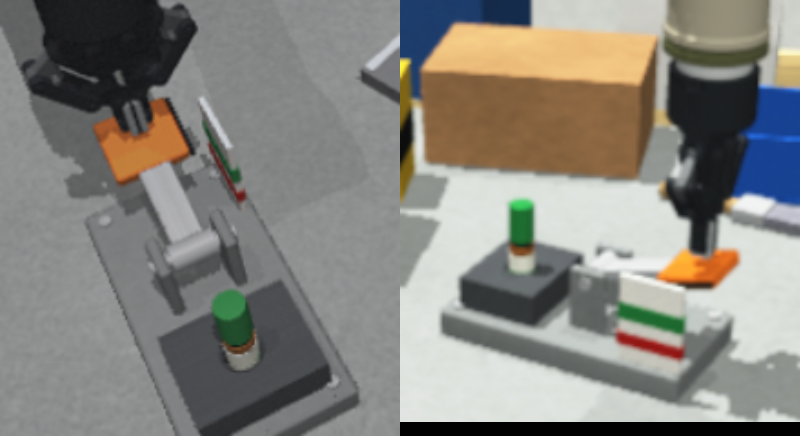

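Run:
```python
from h import *
for f in ["side0","s11","s13"]:
    im=cv2.imread(f"pics/{f}.png");hsv=cv2.cvtColor(im,cv2.COLOR_BGR2HSV)
    m=cv2.inRange(hsv,(5,170,120),(18,255,255));m[:130]=0;m[:,:400]=0
    ys,xs=np.nonzero(m);print(f,xs.min(),xs.max(),ys.min(),ys.max(),len(xs),ys[xs==xs.max()].mean(),xs[ys==ys.max()].mean())
b=[cv2.resize(cv2.imread(f"pics/{f}.png")[190:290,420:520],(400,400),interpolation=cv2.INTER_CUBIC) for f in ("s11","s13")]
cv2.imwrite("pics/c14.png",np.hstack(b))
print([(np.round(x["location"],1).tolist(),round(x["conf"],2)) for x in models.pinpoint("side","paddle_pad")])
print([(np.round(x["location"],1).tolist(),round(x["conf"],2)) for x in models.pinpoint("scene","paddle_pad")])
```

```text
side0 402 491 213 393 222 215.5 408.0
s11 402 491 213 393 438 215.5 408.0
s13 402 491 213 393 379 215.5 408.0
[([539.9, -203.3, -1.7], 0.34), ([537.9, -206.4, 78.2], 0.16)]
[([449.1, -171.7, 109.8], 0.72)]
```

View pics/c14.png

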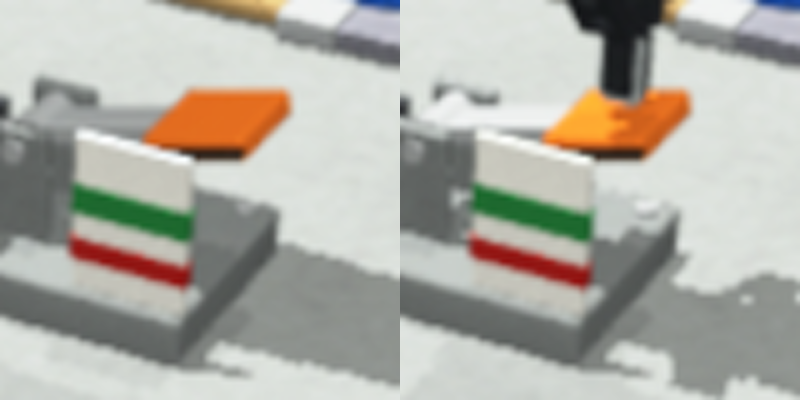

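```bash
cat >> h.py <<'E'
def projw(d,P):
    T=np.linalg.inv(np.array(d["cam_to_world"]));dd=dict(d);dd["T_tool_cam"]=np.array(d["cam_to_world"]);return proj(dd,P)
E
python3 - <<'E'
from h import *
o=obs();t=o["tool_pos"];b=[]
for c,(x0,y0) in (("side",(350,140)),("scene",(160,160))):
    d=vision.read_camera(c)
    im=cv2.resize(d["pixels"][y0:y0+80,x0:x0+80,::-1].copy() if 0 else d["pixels"][y0:y0+80,x0:x0+80,::-1],(400,400),interpolation=cv2.INTER_CUBIC)
    for z,col in ((0,(255,0,0)),(10,(0,255,0)),(20,(0,0,255))):
        p=projw(d,[[t[0],t[1],t[2]+z]])[0];print(c,z,p.round(1));q=tuple(int(v) for v in ((p-[x0,y0])*5));cv2.circle(im,q,4,col,-1)
    b.append(im)
cv2.imwrite("pics/c15.png",np.hstack(b))
E
```

```text
{'time': 13.267, 'tool_pos': [443.806, -170.76, 91.306], 'tool_rot': [-3.142, 0.001, 1.245], 'force': [0.445, -0.026, -0.324], 'gripper_width': 0.001}
side 0 [379.2 181.6]
side 10 [379.4 178. ]
side 20 [379.6 174.4]
scene 0 [207.1 209.4]
scene 10 [205.9 206. ]
scene 20 [204.7 202.5]
```

View pics/c15.png

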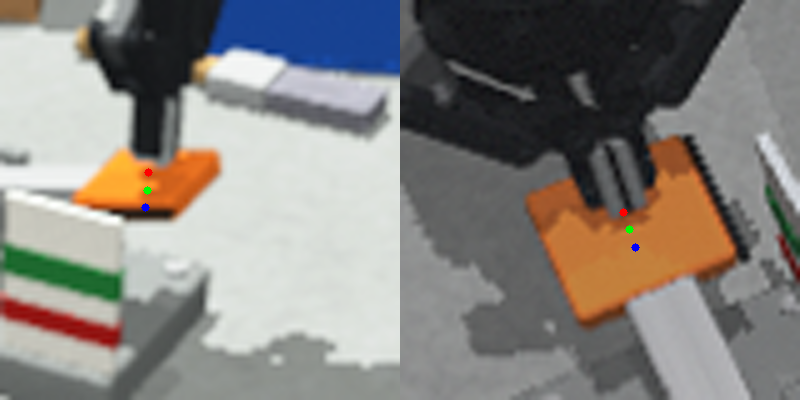

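The projected TCP (blue dot) lies about 20 mm beyond the visible fingertips, so the shut fingertips are really about 20–25 mm behind the reported TCP and just short of the pad. From here I'll go by force and picture rather than reported z.

>>> play_rows([
  [0, 0, 3, 0, 0, 0, 1],
  [0, 0, 2, 0, 0, 0, 1],
])

```text
time: 13.53
tool_pos: [444.7, -171.0, 87.2]
tool_rot: [3.139, 0.001, 1.245]
force: [0.3, 0.2, -0.5]
gripper_width: -0.003
```

>>> play_rows([
  [0, 0, 2, 0, 0, 0, 1],
  [0, 0, 2, 0, 0, 0, 1],
])

```text
time: 13.7
tool_pos: [445.0, -171.1, 83.2]
tool_rot: [3.139, 0.001, 1.245]
force: [-1.3, 0.9, 3.0]
gripper_width: -0.001
```

Contact at z ≈ 84 with 3 N. I'll continue, watching the force, since 9 N means level.

>>> play_rows([
  [0, -1, 3, 0.003, 0, 0, 1],
  [0, 0, 3, 0, 0, 0, 1],
  [0, 0, 3, 0, 0, 0, 1],
])

```text
time: 13.95
tool_pos: [443.9, -170.7, 74.0]
tool_rot: [-3.142, 0.001, 1.245]
force: [-2.7, 1.5, 5.0]
gripper_width: 0.001
```

>>> play_rows([
  [0, 0, 3, 0, 0, 0, 1],
  [0, 0, 3, 0, 0, 0, 1],
])

```text
time: 14.12
tool_pos: [443.4, -170.6, 67.6]
tool_rot: [-3.14, 0.001, 1.245]
force: [-3.9, 1.8, 6.2]
gripper_width: -0.002
```

```bash
cat > look.py <<'E'
from h import *
import sys
o=obs();need(o,[443.5,-171,o["tool_pos"][2]],1.248);b=[]
for c,(x0,y0) in (("side",(330,140)),("scene",(160,160))):
    d=vision.read_camera(c);b.append(cv2.resize(d["pixels"][y0:y0+90,x0:x0+90,::-1],(400,400),interpolation=cv2.INTER_CUBIC))
    print([(np.round(x["location"],1).tolist(),round(x["conf"],2)) for x in models.pinpoint(c,"paddle_pad")][:2])
cv2.imwrite("pics/"+sys.argv[1],np.hstack(b))
E
python3 look.py l1.png
```

```text
{'time': 14.117, 'tool_pos': [443.384, -170.579, 67.568], 'tool_rot': [-3.14, 0.001, 1.245], 'force': [-3.89, 1.822, 6.207], 'gripper_width': -0.002}
shift [-0.4  0.2 -0. ] turn [-0.001  0.001 -0.003] world [ 0.1 -0.4  0. ]
[([446.2, -172.6, 95.9], 0.78)]
[([448.1, -171.6, 95.5], 0.84), ([537.7, -201.0, 79.1], 0.2)]
```

View pics/l1.png

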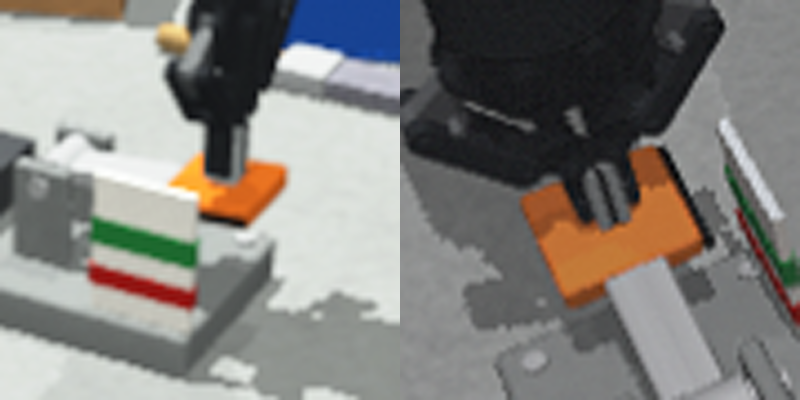

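The pad is at z ≈ 95.7 with the level position at 86, so another 9 mm or so.

>>> play_rows([
  [0, 0, 3, 0, 0, 0, 1],
  [0, 0, 3, 0, 0, 0, 1],
])

```text
time: 14.48
tool_pos: [443.1, -170.5, 62.1]
tool_rot: [-3.14, 0.001, 1.245]
force: [-5.6, 1.8, 6.8]
gripper_width: -0.002
```

>>> play_rows([
  [0, 0, 3, 0, 0, 0, 1],
])

```text
time: 14.57
tool_pos: [442.7, -170.3, 59.1]
tool_rot: [-3.139, 0.001, 1.245]
force: [-3.6, 2.1, 7.4]
gripper_width: 0.001
```

```bash
python3 look.py l2.png
```

```text
{'time': 14.567, 'tool_pos': [442.722, -170.311, 59.118], 'tool_rot': [-3.139, 0.001, 1.245], 'force': [-3.569, 2.085, 7.366], 'gripper_width': 0.001}
shift [-0.4  1.  -0. ] turn [-0.002  0.001 -0.003] world [ 0.8 -0.7  0. ]
[([444.9, -173.2, 88.2], 0.74), ([543.6, 177.1, -3.6], 0.62)]
[([443.5, -169.5, 85.3], 0.71)]
```

View pics/l2.png

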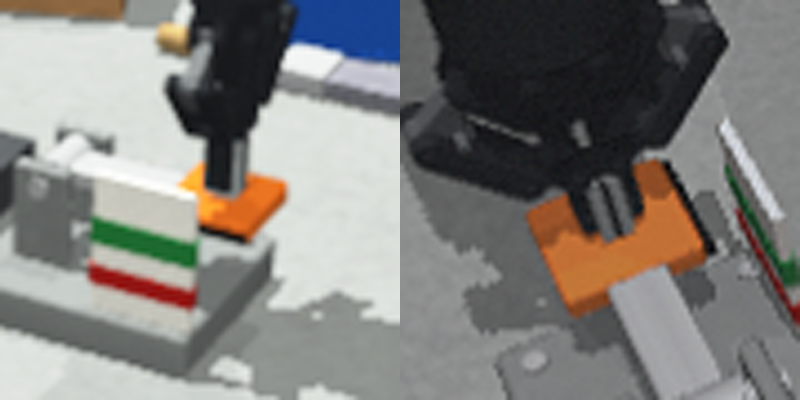

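Pad z reads 85–88, about level. I'll press 1–2 mm more and check that it holds.

>>> play_rows([
  [0, 0, 1.5, -0.002, 0, 0, 1],
  [0, 0, 0, 0, 0, 0, 1],
  [0, 0, 0, 0, 0, 0, 1],
])

```text
time: 15.02
tool_pos: [442.7, -170.4, 58.3]
tool_rot: [-3.141, 0.001, 1.245]
force: [-4.0, 0.9, 8.1]
gripper_width: -0.001
```

>>> play_rows([
  [0, 0, 0, 0, 0, 0, 1],
  [0, 0, 0, 0, 0, 0, 1],
  [0, 0, 0, 0, 0, 0, 1],
  [0, 0, 0, 0, 0, 0, 1],
  [0, 0, 0, 0, 0, 0, 1],
])

```text
time: 15.43
tool_pos: [442.8, -170.4, 59.8]
tool_rot: [3.141, 0.0, 1.245]
force: [-3.5, 1.7, 7.0]
gripper_width: -0.002
```

```bash
python3 look.py l3.png; python3 -c "
from h import *
pic('side','f1.png');pic('scene','f2.png');obs()"
```

```text
{'time': 15.433, 'tool_pos': [442.849, -170.426, 59.752], 'tool_rot': [3.141, 0.0, 1.245], 'force': [-3.511, 1.687, 6.992], 'gripper_width': -0.002}
shift [-0.3  0.8  0. ] turn [ 0.     0.    -0.003] world [ 0.7 -0.6  0. ]
[([444.6, -172.5, 88.7], 0.92)]
[([442.4, -169.8, 86.3], 0.79), ([617.8, -228.7, 85.6], 0.75)]
{'time': 15.733, 'tool_pos': [442.823, -170.361, 59.753], 'tool_rot': [3.141, 0.0, 1.245], 'force': [-2.827, 0.576, 7.407], 'gripper_width': -0.001}
```

View pics/l3.png

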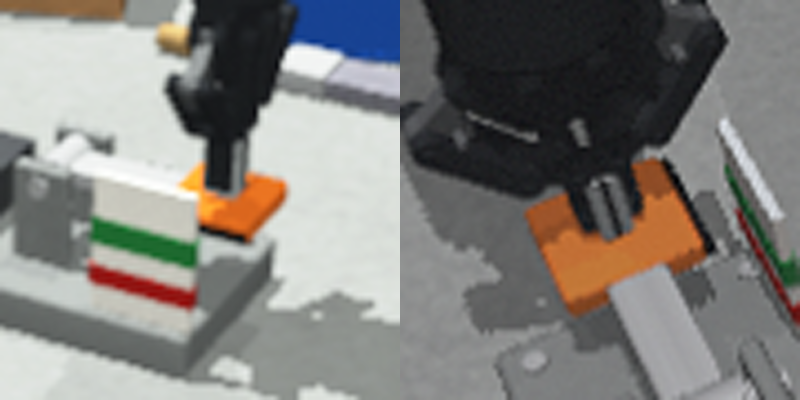

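View pics/f1.png

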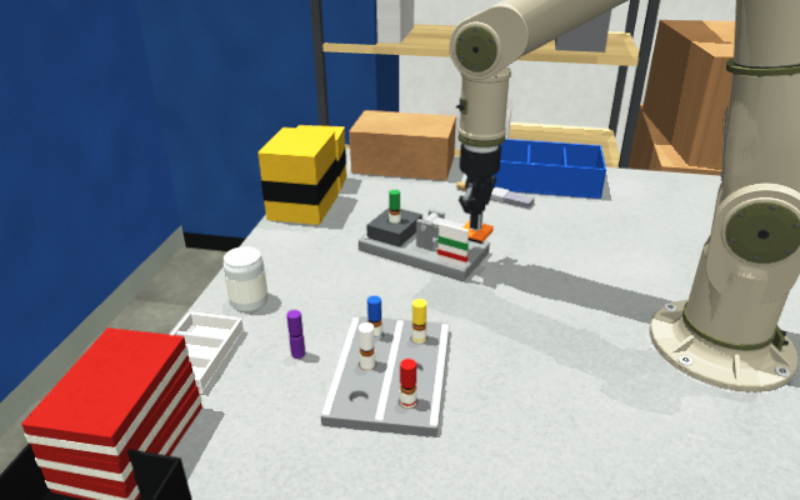

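I'll check the angle independently by matching a model of the pad outline to the orange pixels in both views, using the rest picture as a reference.

```bash
cat > ang.py <<'E'
from h import *
piv=np.array([538.2,-202.7,78]);yaw=-.323
ex=np.array([np.cos(yaw),np.sin(yaw),0]);ey=np.array([-np.sin(yaw),np.cos(yaw),0]);ez=np.array([0,0,1.])
def poly(d,th):
    a=.25-th;u=-np.cos(a)*ex+np.sin(a)*ez;n=np.sin(a)*ex+np.cos(a)*ez
    P=[piv+u*l+ey*w+n*h for l in (72.5,127.5) for w in (-30,30) for h in (8,)]
    return cv2.convexHull(projw(d,P).astype(np.float32)*8)
def fit(cam,img,d):
    hsv=cv2.cvtColor(img,cv2.COLOR_BGR2HSV);m=cv2.inRange(hsv,(5,150,110),(20,255,255))
    p=poly(d,.2).reshape(-1,2).mean(0)/8;roi=np.zeros_like(m);cv2.circle(roi,tuple(int(v) for v in p),48,255,-1);m&=roi
    m=cv2.morphologyEx(m,cv2.MORPH_CLOSE,np.ones((5,5)));big=cv2.resize(m,None,fx=8,fy=8,interpolation=cv2.INTER_LINEAR)>127
    hull=np.zeros(big.shape,np.uint8);pts=cv2.findNonZero(big.astype(np.uint8));cv2.fillConvexPoly(hull,cv2.convexHull(pts),1)
    best=[]
    for th in np.arange(-.05,.5,.01):
        q=np.zeros(big.shape,np.uint8);cv2.fillConvexPoly(q,poly(d,th).astype(int),1)
        best.append(((q&hull).sum()/(q|hull).sum(),th))
    print(cam,"angle",round(max(best)[1],3),"iou",round(max(best)[0],3))
for cam,rest in (("side","s11"),("scene","scene0")):
    d=vision.read_camera(cam)
    fit(cam+" rest",cv2.resize(cv2.imread(f"pics/{rest}.png"),(640,400),interpolation=cv2.INTER_AREA),d)
    fit(cam+" now",d["pixels"][:,:,::-1].copy(),d)
obs()
E
python3 ang.py
```

```text
side rest angle 0.07 iou 0.838
side now angle 0.3 iou 0.692
scene rest angle 0.03 iou 0.919
scene now angle 0.26 iou 0.846
{'time': 15.833, 'tool_pos': [442.861, -170.383, 59.778], 'tool_rot': [3.141, 0.0, 1.245], 'force': [-2.302, 0.281, 7.623], 'gripper_width': -0.002}
```

Both views give 0.23 rad relative to rest. One small nudge will bring it closer to level.

>>> play_rows([
  [0, 0, 2.5, 0, 0, 0, 1],
])

```text
time: 15.92
tool_pos: [442.7, -170.4, 57.7]
tool_rot: [3.141, 0.0, 1.245]
force: [-5.0, 2.0, 9.0]
gripper_width: 0.002
```

```bash
python3 ang.py; python3 look.py l4.png; python3 ang.py | tail -1
```

```text
side rest angle 0.07 iou 0.838
side now angle 0.31 iou 0.685
scene rest angle 0.03 iou 0.919
scene now angle 0.28 iou 0.838
{'time': 16.017, 'tool_pos': [442.67, -170.331, 57.351], 'tool_rot': [3.141, 0.0, 1.245], 'force': [-3.846, 1.036, 8.331], 'gripper_width': -0.0}
{'time': 16.017, 'tool_pos': [442.67, -170.331, 57.351], 'tool_rot': [3.141, 0.0, 1.245], 'force': [-3.846, 1.036, 8.331], 'gripper_width': -0.0}
shift [-0.4  1.   0. ] turn [ 0.     0.    -0.003] world [ 0.8 -0.7  0. ]
[([444.7, -168.5, 87.2], 0.9)]
[([444.3, -168.6, 83.7], 0.82), ([612.8, -232.5, 82.6], 0.62)]
{'time': 16.317, 'tool_pos': [442.709, -170.344, 57.538], 'tool_rot': [3.141, 0.0, 1.245], 'force': [-3.358, 1.542, 8.576], 'gripper_width': 0.003}
```

View pics/l4.png

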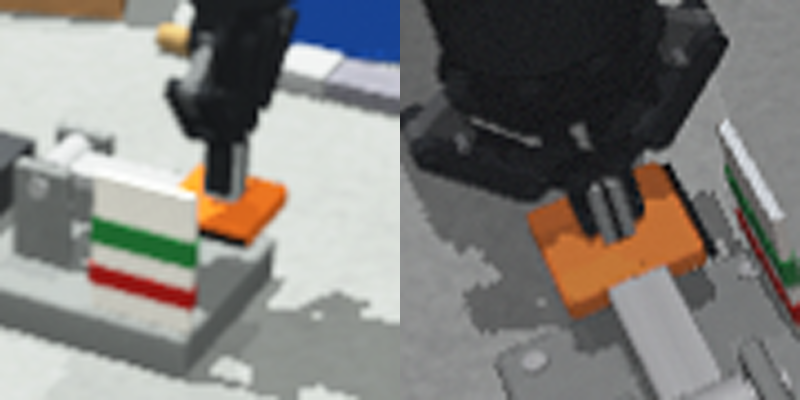

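The paddle is at 0.24–0.25 rad from rest, the pad is at z ≈ 85.5 (level is 86), the force is 8.5 N, and the hold is steady. Handing in.

```bash
python3 -c "
from h import *
print(r.sign_off())"
```

```text
the job is handed in; nothing more can be done
None
```

I moved the green-capped bottle from the tray to the mixer socket and released it. I then pressed the paddle to its level position and handed the job in at about 16.3 s, still holding it there.

**Bottle:** the downward push met 4 N at the expected seating height. After release, the networks put its centre at (616–618, -229, 84) mm, against an expected seat z of 83. It stood upright in the pictures. The other four bottles were still in their wells in the last full picture.

**Paddle:** at hand-in the fingertips held it with about 8.5 N. Matching the pad outline in both outside cameras gave 0.24–0.25 rad from rest. The networks put the pad at z ≈ 84–87, where level is 86. The arm did not drift over the last 0.3 s checked. In every reading the paddle stayed well short of the red zone.

**Checks that disagreed:**
- The shut fingertips turned out to be about 25 mm behind the reported tool point. Contact with the pad came lower than calculated, so I finished the press by force and pictures instead of tool height.
- The outline match read 0.07 rad (side) and 0.03 rad (scene) too high with the paddle at rest. I used the difference from rest, not the raw value.

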